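# Tip a valve down onto the leak-test station and push it home

## Task

On the leak-test station, push the tall white valve over so that it falls flat onto the mat with its nose towards the seal block, then push it along the mat, in line between the guides, until its nose rests against the seal. Only push it with the fingers, never lift it off the mat, finish clear of it, and leave the small valve, the bottle and the screwdriver where they are.

Things in the scene. Friction and masses are not known exactly. Their poses are not given: they have to be found in the camera images.
- valve: Tall white plastic valve, 0.3 to 0.65 kg, upright at the open end of the station's mat. Square column 48 x 48 mm, 120 mm high; its lowest 10 mm is a foot plate 48 mm along x, 70 mm along y (an ear each side). On top a round nose, 20 mm across, 15 mm long. Origin: centre of the foot's underside; z up the column to the nose; x along the station's x within 4 degrees at the start.
- valve_nose (a point): Centre of the flat end of the valve's nose, on its axis, 135 mm from the foot's underside.
- valve_push (a point): Point on the valve's back face (-x, away from the seal) 95 mm above its foot's underside. Pushed here towards the seal the valve tips about its front foot edge without sliding, falls by itself beyond about 22 degrees, and then lies on its front face, axis 24 mm above the mat, the foot's underside upright and facing away from the seal.
- station: Leak-test station fixed to the bench: aluminium plate with dark rubber mat, 12 mm thick together. Origin: on the bench, on the mat's centre line; x along the mat from the open end to the seal block, z up. Mat 140 mm wide, from x = -168 to 132 mm. The valve starts within 4 mm of the centre line, origin at x = -130 to -100 mm; once tipped its nose is 40 to 70 mm short of the seal.
- station_seal (a point): Centre of the round rubber seal face, at x = 100 mm, 36 mm above the bench (24 above the mat), facing back along the station's x; the nose touches it when home. Block behind it: x = 102 to 136 mm, 86 mm wide, top 74 mm above the bench, capped pipe on it up to 104 mm. Two guides, 12 mm above the mat, are 58 mm apart from x = 68 to 102 mm and flare to 100 mm apart at x = -10 mm.
- small_valve: Bystander: short white valve standing upright on the bench, 40 x 40 mm, foot 56 mm across the ears, 77 mm high overall. Origin: centre of its underside. Leave alone.
- water_bottle: Bystander: clear water bottle standing on the bench, 58 mm across, 145 mm high. Origin: centre of its underside. Leave alone.
- screwdriver: Bystander: screwdriver lying on the bench, about 200 mm long along its x. Origin under its middle. Leave alone.
Things that resemble listed ones, but are neither listed nor needed, are in the scene too. Leave any blue or purple look-alike of the valve alone.

How it is judged:
By the outcome, as a careful person would: the job done as asked, in the order asked, and still so for the second after the job is handed in, with the robot touching nothing.
It also fails if it takes over 51 s, if anything falls off the work surface, if the arm or the gripper's body presses on something with over 40 N, if the wrist force passes 120 N, or if a joint passes its speed limit or range.

## Robot

A 7-joint arm with a two-finger parallel gripper is mounted at the origin on the work surface. World frame = base frame: x ahead of the robot, y to its left, z up, the work surface at z = 0. Lengths are in mm, angles in rad, forces in N, time in s.
With the tool pointing down it reaches from about 400 to 850 mm from the base axis. Payload 4.5 kg.
Tool frame: the origin (TCP) lies between the finger pads; the fingertips stand 22 mm ahead of it and the grasp point (between the pads) lies 3 mm ahead of it; z points along the fingers, y is the line along which they close (so a half turn about z gives the same grasp; the last joint's range is limited). The gripper opens to 85 mm and grips with 20 to 120 N. Pads are 22 mm wide; open, the fingers measure 114 mm over their backs; the gripper's body (76 mm by 85 mm) begins 54 mm behind the grasp point. The pads swing forward as they close: fully open they stand 13 mm farther back than shut.
Start: joints at [1.214, 0.689, -0.195, 1.565, 0.157, 0.902, -0.215], TCP at [238.11, -577.889, 253.317] pointing down, gripper open.
Joint ranges: [-3.01, 3.01], [-0.46, 2.08], [-1.47, 1.51], [0.13, 2.56], [-1, 4.14], [0.04, 2.09], [-2.66, 2.66]. Speed limits (rad/s): [2.57, 2.57, 3.14, 3.14, 3.14, 3.14, 3.14].

## Interface

Orientations are given as a rotation vector (axis times angle).
In Python, from bench import manip gives the robot as it stands.
- The arm moves only by the tool drive_tool, never from a script. Its argument "plan" is a list of rows, each an object of numbers: "hand": the closure in counts, from 0 (fully open) to 255 (shut); "x", "y", "z": the shift along the world's x, y, z in mm; "ax", "ay", "az": the turn, a rotation vector about the world's x, y, z in degrees. In form: [{"hand": .., "x": .., "y": .., "z": .., "ax": .., "ay": .., "az": ..}, ...]. A call has 1 to 5 rows; each row is the pose to reach, as a shift and turn from the pose commanded when the call began; what a row does not reach only later rows make up. A row lasts 1/12 s, in which the tool goes at most 41.7 mm and 7.16 degrees, less where a joint would pass 70% of its speed; a pose out of reach is approached as far as the arm can. A call with a gripper value outside its range is refused whole. The fingers move at their own pace and stop on an object; "grip_force" is the grip in N (left out, the last holds). Time passes only in rows, so rows that repeat a pose let the fingers close. It gives the time, the measured TCP pose, the force, the opening and the grip force at its end, in the units of the state.
- manip.get_state(): the state, without advancing time (a new reading comes with each control period).
- manip.read_camera(name): name is "scene" or "top" or "wrist"; returns a dict with "color" (420x560x3 uint8, blue, green, red), "z_map" (420x560 float32, mm along the optical axis (not along the pixel's ray), 0 where there is no reading), "intrinsics" (3x3 intrinsics, pixels), "world_to_cam" (4x4, takes a point from world to camera coordinates); the wrist camera has in their place "mount" (4x4, takes a point from camera to tool coordinates, whose origin is the TCP and whose axes are the flange's). Camera axes: x right, y up, looking along -z (the intrinsics and any distortion apply to the point x, -y, -z); pixel columns grow to the right and rows downward; lengths in mm; the calibration is good to about 2 mm. A picture is of the moment at which its call begins: read the wrist's pose just before it.
- manip.job_done(): hands the job in; it is judged then, once.
Trained networks look in the newest picture that a camera, given by its name, has taken for a name from the list of things; names that differ only in an ending like _2 or _b are one class to them, and where a whole thing is asked for, a point or a joint stands for the part that bears it (a point fixed in the world has none). Each returns a list of dicts, best first, with "score" (0 to 1); they miss things now and then, are a little off and sometimes report something else, mostly with a low value. They report only what shows in the picture. A call takes as long as a camera call. They do not tell look-alikes from the thing itself.
- manip.search_frame(camera, query): "xy" ([column, row] as shares, 0 to 1, of the picture: columns of its width, rows of its height, amid what is visible of it).
- manip.trace(camera, query): "pixels" (420x560 bool, what is visible of it) and "xy" ([column, row] as shares, 0 to 1, of the picture: columns of its width, rows of its height, amid what is visible of it).
The state is a dict: "time_s": time; "q": joint angles; "dq": joint speeds; "joint_torque": joint torques, N m; "tcp_pos": TCP position; "tool_rot": TCP orientation; "ft_force": force on the tool from outside, world axes, zero at the start; "wrist_torque": the same for the moment, N m; "opening": finger opening in mm; "gripper_force": force on a finger pad.
Only numpy, scipy, OpenCV 4.12 (cv2) and the standard library are available. Lean on these libraries where they do the work, as an engineer would, in place of code of your own. Each camera call takes 0.05 s, during which the arm holds its last target. There are 200 camera calls.

## Working session

There is one attempt and no reset: what is moved stays moved. The work goes in short steps, Python scripts to look and compute and a tool call to move; the robot and the scene stay as the last step left them, time stands still between calls to the robot, and variables do not carry over. Pictures are saved under pics/ and viewed, at most 10 in all, crops included, and the job is handed in when it is done.

Besides the shell and the picture viewer there is one more tool, called after "Emit:" as name([rows], argument=value, ...), one row to a line, values as JSON. drive_tool: Moves the arm, as the interface text tells. Its arguments: {"type":"object","properties":{"plan":{"type":"array"},"grip_force":{"type":"number"}},"required":["plan"]}

```bash
mkdir -p pics; cat > h.py <<'E'
import numpy as np, cv2
from bench import manip
def pts(im):
    z=im['z_map'];K=np.array(im['intrinsics']);v,u=np.indices(z.shape)
    X=(u-K[0,2])/K[0,0]*z;Y=(v-K[1,2])/K[1,1]*z
    P=np.stack([X,-Y,-z,np.ones_like(z)],-1)
    W=P@np.linalg.inv(np.array(im['world_to_cam'])).T
    W=W[...,:3];W[z==0]=np.nan
    return W
E
python3 - <<'E'
from h import *
s=manip.get_state();print(s['time_s'],s['tcp_pos'],s['tool_rot'],s['opening'],s['ft_force'])
a=manip.read_camera('scene');b=manip.read_camera('top')
cv2.imwrite('pics/s1.png',a['color']);cv2.imwrite('pics/t1.png',b['color'])
np.savez('im1.npz',S=pts(a),T=pts(b))
for c in ('scene','top'):
  for q in ('valve','station','small_valve','valve_nose','station_seal'):
    W=pts(a if c=='scene' else b)
    for r in manip.search_frame(c,q)[:4]:
      u,v=int(r['xy'][0]*560),int(r['xy'][1]*420);print(c,q,round(r['score'],2),u,v,W[v,u].round())
E
```

```text
0.0 [ 237.82232796 -577.31364407  252.45563068] [-3.07999084e+00 -6.09733602e-01  7.15750767e-04] 85.45847890414477 [-0.14313919 -0.42953716 -0.3626189 ]
scene valve 0.79 252 164 [ 432. -103.   78.]
scene valve 0.67 200 177 [ 550. -145.   86.]
scene valve 0.63 270 272 [618. 114.  14.]
scene valve 0.56 294 203 [503.  79.  95.]
scene station 0.97 270 268 [610. 107.  13.]
scene small_valve 0.6 358 275 [553. 267.  51.]
scene small_valve 0.55 295 207 [501.  79.  84.]
scene valve_nose 0.93 251 165 [ 435. -103.   77.]
scene valve_nose 0.88 200 174 [ 550. -144.   94.]
scene valve_nose 0.76 297 203 [501.  84.  96.]
scene station_seal 0.72 269 269 [614. 108.  14.]
top valve 0.85 293 234 [486.  67. 147.]
top valve 0.84 396 212 [ 530. -157.  119.]
top valve 0.56 376 264 [ 420. -109.  122.]
top station 0.61 275 195 [582. 103.  14.]
top small_valve 0.82 212 217 [530. 246.  63.]
top valve_nose 0.63 292 238 [478.  68. 132.]
top valve_nose 0.61 370 263 [422. -97. 119.]
top valve_nose 0.57 393 209 [ 536. -150.  119.]
top station_seal 0.96 278 195 [582.  96.  13.]
```

View pics/s1.png

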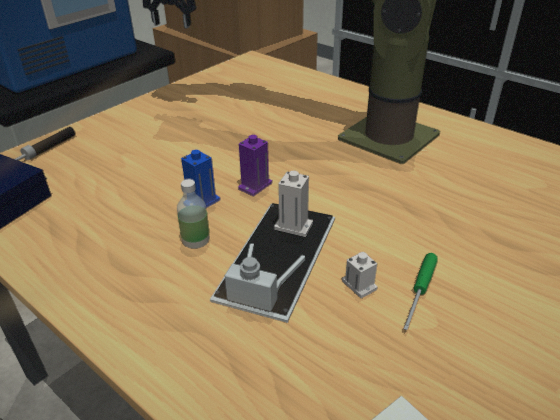

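View pics/t1.png

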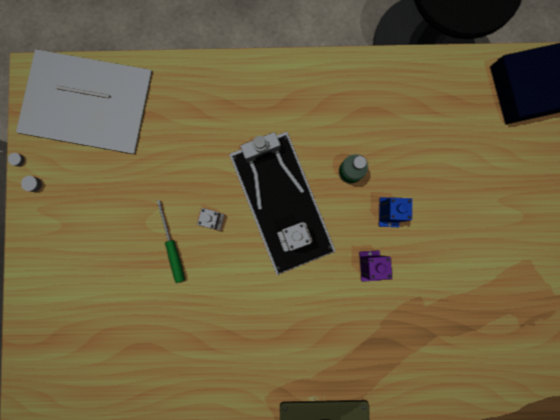

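The tall white valve is at top (295,237) / scene (293,203), on the mat. The look-alikes are blue at scene (199,178), purple at (255,163) and the small white one at (360,272), all on the bench. The tall white one on the mat's open end fits the description. Next I measure the station and valve and take an enlarged crop.

```bash
python3 - <<'E'
from h import *
d=np.load('im1.npz');T=d['T'];S=d['S']
im=cv2.imread('pics/t1.png');sc=cv2.imread('pics/s1.png')
cv2.imwrite('pics/c1.png',np.hstack([cv2.resize(im[120:280,200:345],None,fx=3,fy=3)[:480,:430],cv2.resize(sc[160:320,210:330],None,fx=3,fy=3)]))
# plate+mat: points 7<z<17 in top region
for n,W in (('T',T),('S',S)):
  m=(W[...,2]>7)&(W[...,2]<18)&(abs(W[...,0]-580)<220)&(abs(W[...,1]-100)<150)
  m=cv2.morphologyEx(m.astype(np.uint8),cv2.MORPH_OPEN,np.ones((3,3)))
  l,lab,st,_=cv2.connectedComponentsWithStats(m);k=1+st[1:,4].argmax()
  P=W[lab==k][:,:2].astype(np.float32);print(n,len(P),cv2.minAreaRect(P), np.median(W[lab==k][:,2]))
  m=(W[...,2]>60)&(W[...,2]<160)&(abs(W[...,0]-490)<60)&(abs(W[...,1]-75)<55)
  P=W[m];print('valve',n,len(P),cv2.minAreaRect(P[:,:2].astype(np.float32)),P.mean(0),P.min(0),P.max(0))
  h=P[P[:,2]>136];print('nose',len(h),h.mean(0) if len(h) else '')
  t=P[(P[:,2]>125)];print('top',len(t),cv2.minAreaRect(t[:,:2].astype(np.float32)) if len(t)>4 else '')
  m=(W[...,2]>25)&(abs(W[...,0]-690)<70)&(abs(W[...,1]-110)<100);P=W[m];print('block',cv2.minAreaRect(P[:,:2].astype(np.float32)),P[:,2].max())
for n,c,v in (('bottle','scene',0),):
  pass
W=T;b=(W[...,2]>40)&(W[...,0]>350)&(W[...,0]<800)&(abs(W[...,1])<350)
l,lab,st,_=cv2.connectedComponentsWithStats(b.astype(np.uint8))
for k in range(1,l):
  if st[k,4]>20: P=W[lab==k];print(P.mean(0).round(),P.min(0).round(),P.max(0).round())
E
```

```text
T 5944 ((563.6167602539062, 86.02410888671875), (305.0361328125, 148.91427612304688), 20.64856719970703) 11.836032155690077
valve T 527 ((482.4930114746094, 58.41416931152344), (47.927223205566406, 48.123992919921875), 18.92050552368164) [482.20606191  59.10919777 133.06405628] [453.04438503  30.44477774  64.1577484 ] [511.69459624  87.16445151 150.6366719 ]
nose 81 [481.67812949  58.98770062 145.25572974]
top 517 ((482.4809875488281, 58.39292907714844), (47.93296813964844, 48.10414123535156), 18.83892822265625)
block ((656.5841064453125, 120.18608093261719), (109.23270416259766, 86.04777526855469), 21.881986618041992) 108.22182647161048
S 4453 ((565.92236328125, 89.14932250976562), (310.26715087890625, 151.0754852294922), 20.713409423828125) 12.465183731074148
valve S 1199 ((483.1890563964844, 61.23670959472656), (52.8645133972168, 49.125240325927734), 18.352130889892578) [494.18846387  69.78192781 107.58661325] [452.14312552  33.08832483  60.01546109] [514.63354688  91.91684592 149.29478058]
nose 89 [485.87558505  62.95686946 144.501792  ]
top 426 ((483.5451354980469, 61.23040771484375), (52.43285369873047, 48.21635818481445), 20.257856369018555)
block ((657.217041015625, 122.26785278320312), (114.32067108154297, 86.91450500488281), 22.622650146484375) 107.63760716316438
[687. 133.  77.] [661.  89.  40.] [720. 178. 108.]
[630. -72. 104.] [ 607. -105.   40.] [662. -49. 149.]
[ 536. -162.  110.] [ 512. -192.   40.] [ 562. -142.  138.]
[527. 254.  63.] [505. 232.  41.] [551. 278.  81.]
[482.  59. 133.] [453.  30.  44.] [512.  87. 151.]
[ 412. -113.  112.] [ 387. -143.   40.] [436. -93. 141.]
```

View pics/c1.png

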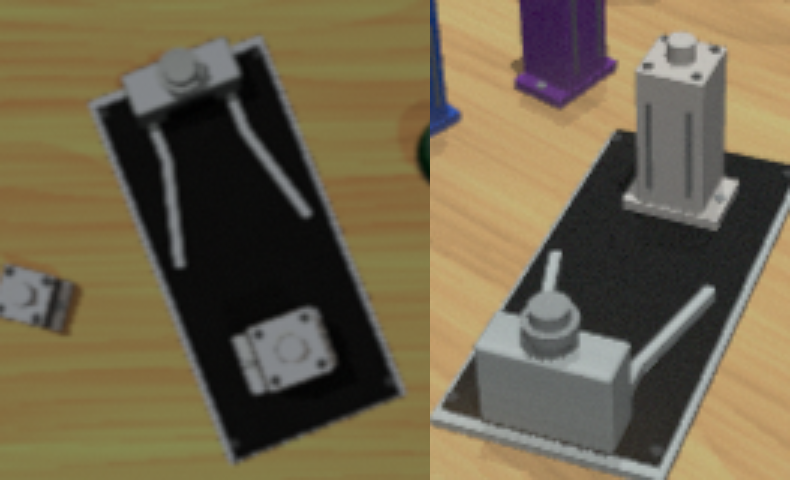

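The crop shows the tall white valve, with slots and foot ears, upright at the mat's open end. The seal block is at the far end, so this is the right valve. The tool is already nearly square to the station, so I'll approach high and behind the valve.

Emit:
drive_tool([
  {"hand":210,"x":21,"y":35,"z":0,"ax":0,"ay":0,"az":0},
  {"hand":210,"x":42,"y":70,"z":0,"ax":0,"ay":0,"az":0},
  {"hand":210,"x":63,"y":105,"z":0,"ax":0,"ay":0,"az":0},
  {"hand":210,"x":84,"y":140,"z":0,"ax":0,"ay":0,"az":0},
  {"hand":210,"x":105,"y":175,"z":0,"ax":0,"ay":0,"az":-1.7},
], grip_force=40)

```text
time_s: 1.02
tcp_pos: [343.8, -401.3, 253.5]
tool_rot: [3.09, 0.563, 0.001]
ft_force: [0.7, 0.3, -1.3]
opening: 25.5
gripper_force: 0.0
```

Emit:
drive_tool([
  {"hand":210,"x":20,"y":36},
  {"hand":210,"x":40,"y":72},
  {"hand":210,"x":60,"y":108},
  {"hand":210,"x":80,"y":144},
  {"hand":210,"x":94,"y":182},
])

```text
invalid input
```

Emit:
drive_tool([
  {"hand":210,"x":0,"y":40},
  {"hand":210,"x":0,"y":80},
  {"hand":210,"x":0,"y":120},
  {"hand":210,"x":-4,"y":160},
  {"hand":210,"x":-6,"y":200},
])

```text
invalid input
```

All fields are required.

Emit:
drive_tool([
  {"hand":210,"x":20,"y":36,"z":0,"ax":0,"ay":0,"az":0},
  {"hand":210,"x":40,"y":72,"z":0,"ax":0,"ay":0,"az":0},
  {"hand":210,"x":60,"y":108,"z":0,"ax":0,"ay":0,"az":0},
  {"hand":210,"x":80,"y":144,"z":0,"ax":0,"ay":0,"az":0},
  {"hand":210,"x":90,"y":182,"z":0,"ax":0,"ay":0,"az":0},
])

```text
time_s: 1.43
tcp_pos: [435.9, -219.1, 253.7]
tool_rot: [3.089, 0.565, 0.005]
ft_force: [1.4, 0.4, -0.1]
opening: 15.0
gripper_force: 0.0
```

Emit:
drive_tool([
  {"hand":210,"x":0,"y":40,"z":0,"ax":0,"ay":0,"az":0},
  {"hand":210,"x":0,"y":80,"z":0,"ax":0,"ay":0,"az":0},
  {"hand":210,"x":0,"y":120,"z":0,"ax":0,"ay":0,"az":0},
  {"hand":210,"x":-2,"y":160,"z":0,"ax":0,"ay":0,"az":0},
  {"hand":210,"x":-4,"y":200,"z":0,"ax":0,"ay":0,"az":0},
])

```text
time_s: 1.85
tcp_pos: [429.1, -19.0, 253.6]
tool_rot: [3.09, 0.564, 0.002]
ft_force: [1.1, 0.7, -0.3]
opening: 15.8
gripper_force: 0.0
```

Emit:
drive_tool([
  {"hand":210,"x":0,"y":35,"z":-10,"ax":0,"ay":0,"az":0},
  {"hand":210,"x":0,"y":59,"z":-35,"ax":0,"ay":0,"az":0},
  {"hand":210,"x":0,"y":59,"z":-70,"ax":0,"ay":0,"az":0},
  {"hand":210,"x":0,"y":59,"z":-105,"ax":0,"ay":0,"az":0},
  {"hand":210,"x":0,"y":59,"z":-123,"ax":0,"ay":0,"az":0},
])

```text
time_s: 2.27
tcp_pos: [428.4, 39.0, 127.9]
tool_rot: [-3.09, -0.568, 0.003]
ft_force: [-0.7, -0.8, 0.5]
opening: 15.1
gripper_force: 0.0
```

```bash
python3 - <<'E'
from h import *
s=manip.get_state();print(s['time_s'],s['tcp_pos'],s['ft_force'],s['opening'])
a=manip.read_camera('scene');b=manip.read_camera('top')
cv2.imwrite('pics/c2.png',np.hstack([cv2.resize(a['color'][110:270,210:350],None,fx=2.8,fy=2.8),cv2.resize(b['color'][150:310,220:345],None,fx=2.8,fy=2.8)]))
E
```

```text
2.2667 [428.37247278  39.00843085 127.92610604] [-0.67643803 -0.79285057  0.54108694] 15.08765218433055
```

View pics/c2.png

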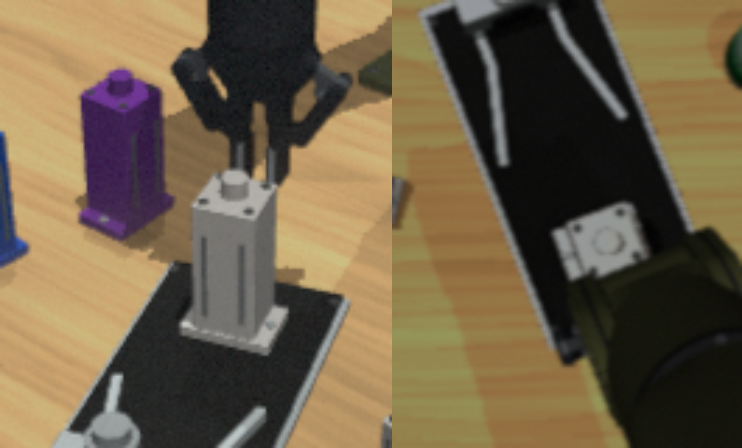

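The fingers stand behind the valve, in line with it and clear of everything else. I start the tipping push along (0.935, 0.353).

Emit:
drive_tool([
  {"hand":210,"x":8,"y":3,"z":0,"ax":0,"ay":0,"az":0},
  {"hand":210,"x":16,"y":6,"z":0,"ax":0,"ay":0,"az":0},
  {"hand":210,"x":21,"y":8,"z":0,"ax":0,"ay":0,"az":0},
  {"hand":210,"x":26,"y":9.8,"z":0,"ax":0,"ay":0,"az":0},
  {"hand":210,"x":30,"y":11.3,"z":0,"ax":0,"ay":0,"az":0},
])

```text
time_s: 2.78
tcp_pos: [460.2, 49.5, 131.3]
tool_rot: [3.091, 0.563, 0.003]
ft_force: [-1.1, -0.6, 0.5]
opening: 14.8
gripper_force: 0.8
```

Emit:
drive_tool([
  {"hand":210,"x":5,"y":1.9,"z":0,"ax":0,"ay":0,"az":0},
  {"hand":210,"x":10,"y":3.8,"z":0,"ax":0,"ay":0,"az":0},
  {"hand":210,"x":15,"y":5.7,"z":0,"ax":0,"ay":0,"az":0},
  {"hand":210,"x":20,"y":7.5,"z":0,"ax":0,"ay":0,"az":0},
  {"hand":210,"x":24,"y":9,"z":0,"ax":0,"ay":0,"az":0},
])

```text
time_s: 3.2
tcp_pos: [484.3, 58.9, 130.3]
tool_rot: [-3.09, -0.565, -0.002]
ft_force: [-1.3, 0.6, -0.2]
opening: 15.0
gripper_force: 0.0
```

Emit:
drive_tool([
  {"hand":210,"x":4,"y":1.5,"z":0,"ax":0,"ay":0,"az":0},
  {"hand":210,"x":6,"y":2.3,"z":0,"ax":0,"ay":0,"az":0},
  {"hand":210,"x":6,"y":2.3,"z":0,"ax":0,"ay":0,"az":0},
  {"hand":210,"x":6,"y":2.3,"z":0,"ax":0,"ay":0,"az":0},
])

```text
time_s: 3.53
tcp_pos: [489.0, 60.7, 130.2]
tool_rot: [3.09, 0.564, -0.0]
ft_force: [0.3, 0.0, 1.2]
opening: 15.3
gripper_force: 0.0
```

```bash
python3 - <<'E'
from h import *
s=manip.get_state();print(s['time_s'],s['tcp_pos'],s['ft_force'],s['opening'])
a=manip.read_camera('scene');b=manip.read_camera('top')
cv2.imwrite('pics/c3.png',np.hstack([cv2.resize(a['color'][150:320,200:345],None,fx=2.7,fy=2.7),cv2.resize(b['color'][120:290,210:345],None,fx=2.7,fy=2.7)]))
E
```

```text
3.5333 [489.02489442  60.71911802 130.23280585] [0.28070589 0.03255752 1.17905706] 15.257370622302224
```

View pics/c3.png

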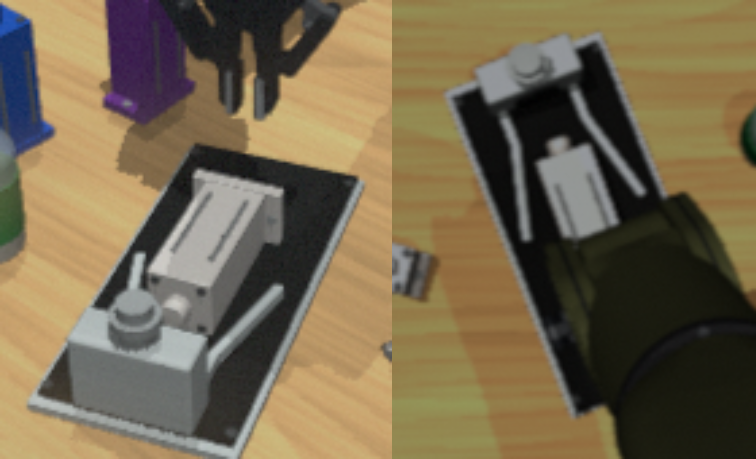

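The valve lies flat, with its nose towards the seal and its foot at about scene crop (240,200). I back off, open the fingers to about 30 mm and measure the lying valve.

Emit:
drive_tool([
  {"hand":165,"x":-19,"y":-7,"z":0,"ax":0,"ay":0,"az":0},
  {"hand":165,"x":-37,"y":-14,"z":0,"ax":0,"ay":0,"az":0},
  {"hand":165,"x":-37,"y":-14,"z":-30,"ax":0,"ay":0,"az":0},
  {"hand":165,"x":-37,"y":-14,"z":-65,"ax":0,"ay":0,"az":0},
  {"hand":165,"x":-37,"y":-14,"z":-86,"ax":0,"ay":0,"az":0},
])

```text
time_s: 4.05
tcp_pos: [451.3, 46.4, 43.0]
tool_rot: [3.09, 0.564, -0.006]
ft_force: [3.4, 2.8, -0.1]
opening: 30.1
gripper_force: 0.0
```

```bash
cat > m.py <<'E'
from h import *
def ln(P):
    return np.round(cv2.fitLine(P.astype(np.float32),cv2.DIST_HUBER,0,.01,.01).ravel(),3)
def meas():
  s=manip.get_state();print(s['time_s'],s['tcp_pos'].round(1) if hasattr(s['tcp_pos'],'round') else s['tcp_pos'],s['opening'])
  a=np.deg2rad(20.7);R=np.array([[np.cos(a),np.sin(a)],[-np.sin(a),np.cos(a)]])
  c=dict(top=(563.6,86.0),scene=(565.9,89.1))  # station plate centre as each camera sees it
  for n in ('top','scene'):
    im=manip.read_camera(n);W=pts(im);q=im['color']
    L=(W[...,:2]-np.array(c[n]))@R.T-np.array([18,0]);Z=W[...,2]
    m=(Z>50)&(Z<66)&(abs(L[...,1])<40)&(L[...,0]>-100)&(L[...,0]<97)&(q.min(-1)>60)
    P=L[m];print(n,'top',len(P),cv2.minAreaRect(P.astype(np.float32)),P.min(0).round(1),P.max(0).round(1))
    mid=P[(P[:,0]>P[:,0].min()+18)&(P[:,0]<P[:,0].max()-5)];e=[]
    for x0 in np.arange(mid[:,0].min(),mid[:,0].max()-8,8):
      k=mid[(mid[:,0]>=x0)&(mid[:,0]<x0+8)]
      if len(k)>10:e.append((x0+4,k[:,1].min(),k[:,1].max()))
    e=np.array(e);c_=(e[:,1]+e[:,2])/2;p=np.polyfit(e[:,0],c_,1);print(' yaw',np.rad2deg(np.arctan(p[0])).round(2),'lat at x=0',p[1].round(1),'w',np.median(e[:,2]-e[:,1]).round(1))
    m=(Z>26)&(Z<50)&(abs(L[...,1])<12)&(L[...,0]>P[:,0].max()+1)&(L[...,0]<99)
    N=L[m]
    if len(N)>3:print(' nose',len(N),N.mean(0).round(1),N.min(0).round(1),N.max(0).round(1))
    m=(Z>62)&(Z<80)&(L[...,0]>70);B=L[m];print(' block',cv2.minAreaRect(B.astype(np.float32))) if len(B)>5 else 0
if __name__=='__main__':meas()
E
python3 m.py
```

```text
4.05 [451.3  46.4  43. ] 30.09040532372409
top top 1140 ((-16.1285400390625, 0.5513114929199219), (69.51365661621094, 121.40567016601562), 88.6034927368164) [-77.5 -32.8] [44.3 36.6]
 yaw -1.74 lat at x=0 -0.0 w 47.3
 nose 62 [64.  -0.9] [ 45.4 -11.2] [98.  10.2]
 block ((100.73222351074219, -343.1321105957031), (773.0214233398438, 36.683815002441406), 87.14500427246094)
scene top 1214 ((-17.10226821899414, -0.9739952087402344), (69.87045288085938, 124.4977798461914), 86.95452117919922) [-80.9 -32.9] [44.5 36.8]
 yaw -1.46 lat at x=0 0.0 w 47.8
 nose 91 [53.  -0.7] [ 45.7 -11.2] [57.3  8.6]
 block ((104.16558837890625, -274.910400390625), (636.398193359375, 39.22011184692383), 87.3697280883789)
```

Emit:
drive_tool([
  {"hand":165,"x":12,"y":4.5,"z":1,"ax":0,"ay":0,"az":0},
  {"hand":165,"x":24,"y":9,"z":1,"ax":0,"ay":0,"az":0},
  {"hand":165,"x":36,"y":13.6,"z":1,"ax":0,"ay":0,"az":0},
  {"hand":165,"x":42,"y":15.9,"z":1,"ax":0,"ay":0,"az":0},
  {"hand":165,"x":47,"y":17.8,"z":1,"ax":0,"ay":0,"az":0},
])

```text
time_s: 4.57
tcp_pos: [497.9, 63.5, 46.7]
tool_rot: [3.09, 0.562, -0.006]
ft_force: [-7.8, -3.6, 6.2]
opening: 30.2
gripper_force: 3.7
```

Emit:
drive_tool([
  {"hand":165,"x":4,"y":1.5,"z":0,"ax":0,"ay":0,"az":0},
  {"hand":165,"x":8,"y":3,"z":0,"ax":0,"ay":0,"az":0},
  {"hand":165,"x":12,"y":4.5,"z":0,"ax":0,"ay":0,"az":0},
  {"hand":165,"x":15,"y":5.7,"z":0,"ax":0,"ay":0,"az":0},
  {"hand":165,"x":18,"y":6.8,"z":0,"ax":0,"ay":0,"az":0},
])

```text
time_s: 4.98
tcp_pos: [513.2, 69.2, 46.3]
tool_rot: [3.089, 0.562, -0.014]
ft_force: [-8.1, -2.8, 7.2]
opening: 30.2
gripper_force: 4.1
```

```bash
sed -i 's/m=(Z>62)&(Z<80)&(L\[...,0\]>70)/m=(Z>66)\&(Z<80)\&(L[...,0]>90)\&(L[...,0]<150)\&(abs(L[...,1])<70)/' m.py; python3 m.py
```

```text
4.9833 [513.2  69.2  46.3] 30.22757871330631
top top 537 ((36.52250671386719, 1.7484970092773438), (73.56143951416016, 47.94835662841797), 0.25351521372795105) [ -0.3 -22.2] [73.3 25.7]
 yaw -0.28 lat at x=0 2.0 w 47.5
 nose 20 [94.   0.8] [74.5 -9.9] [98.2 10.2]
 block ((117.95482635498047, -0.1422119140625), (34.56922912597656, 85.80537414550781), 0.14230898022651672)
scene top 1248 ((-3.8401870727539062, 6.816577911376953), (132.21986389160156, 69.92239379882812), 6.206618785858154) [-72.8 -33.7] [62.5 36.9]
 yaw -0.15 lat at x=0 1.7 w 47.8
 nose 28 [67.9  3.4] [63.9 -3.7] [75.2 11.6]
 block ((117.14063262939453, -0.08523941040039062), (36.611820220947266, 86.39110565185547), 0.13782550394535065)
```

The station frame checks out against the block. The valve is in line (−0.2°), 1.8 mm to the left, with about 11 mm to go. I continue gently with a slight lateral correction.

Emit:
drive_tool([
  {"hand":165,"x":2,"y":0.4,"z":0,"ax":0,"ay":0,"az":0},
  {"hand":165,"x":4,"y":0.8,"z":0,"ax":0,"ay":0,"az":0},
  {"hand":165,"x":6,"y":1.2,"z":0,"ax":0,"ay":0,"az":0},
  {"hand":165,"x":7.5,"y":1.6,"z":0,"ax":0,"ay":0,"az":0},
  {"hand":165,"x":9,"y":2,"z":0,"ax":0,"ay":0,"az":0},
])

```text
time_s: 5.5
tcp_pos: [522.3, 71.7, 46.2]
tool_rot: [3.089, 0.563, -0.013]
ft_force: [-6.7, -2.2, 6.2]
opening: 29.9
gripper_force: 3.7
```

Emit:
drive_tool([
  {"hand":165,"x":0.6,"y":0.2,"z":0,"ax":0,"ay":0,"az":0},
  {"hand":165,"x":1.2,"y":0.4,"z":0,"ax":0,"ay":0,"az":0},
  {"hand":165,"x":1.2,"y":0.4,"z":0,"ax":0,"ay":0,"az":0},
])

```text
time_s: 5.75
tcp_pos: [523.6, 72.1, 46.2]
tool_rot: [3.089, 0.563, -0.013]
ft_force: [-6.4, -1.6, 5.8]
opening: 29.9
gripper_force: 3.5
```

```bash
python3 m.py
```

```text
5.75 [523.6  72.1  46.2] 29.90160964596161
top top 500 ((43.315879821777344, 1.0975780487060547), (47.51082229614258, 56.162479400634766), 89.73985290527344) [ 15.3 -22.8] [71.4 24.8]
 yaw -0.32 lat at x=0 1.4 w 47.1
 nose 59 [84.1  0.5] [ 73.9 -10. ] [97.9 10.5]
 block ((117.99467468261719, -0.08588409423828125), (85.72229766845703, 35.00667190551758), 89.97640991210938)
scene top 1224 ((6.3846893310546875, 6.603527069091797), (131.34571838378906, 69.73636627197266), 6.338759899139404) [-62.2 -34. ] [71.4 35.7]
 yaw -0.12 lat at x=0 1.3 w 47.3
 block ((116.86466979980469, 0.1664581298828125), (86.0669937133789, 36.0589714050293), 89.66917419433594)
```

Emit:
drive_tool([
  {"hand":165,"x":2,"y":0.5,"z":0,"ax":0,"ay":0,"az":0},
  {"hand":165,"x":4,"y":1,"z":0,"ax":0,"ay":0,"az":0},
  {"hand":165,"x":6,"y":1.5,"z":0,"ax":0,"ay":0,"az":0},
  {"hand":165,"x":8,"y":2.2,"z":0,"ax":0,"ay":0,"az":0},
  {"hand":165,"x":9,"y":2.6,"z":0,"ax":0,"ay":0,"az":0},
])

```text
time_s: 6.27
tcp_pos: [533.3, 74.8, 46.2]
tool_rot: [3.089, 0.563, -0.011]
ft_force: [-5.5, -2.5, 4.1]
opening: 30.3
gripper_force: 3.1
```

Emit:
drive_tool([
  {"hand":165,"x":0.8,"y":0.3,"z":0,"ax":0,"ay":0,"az":0},
  {"hand":165,"x":1.6,"y":0.6,"z":0,"ax":0,"ay":0,"az":0},
  {"hand":165,"x":1.6,"y":0.6,"z":0,"ax":0,"ay":0,"az":0},
])

```text
time_s: 6.52
tcp_pos: [534.5, 75.3, 46.1]
tool_rot: [3.089, 0.563, -0.012]
ft_force: [-6.3, -2.0, 4.2]
opening: 30.1
gripper_force: 3.3
```

Emit:
drive_tool([
  {"hand":165,"x":0.9,"y":0.3,"z":0,"ax":0,"ay":0,"az":0},
  {"hand":165,"x":1.8,"y":0.7,"z":0,"ax":0,"ay":0,"az":0},
  {"hand":165,"x":1.8,"y":0.7,"z":0,"ax":0,"ay":0,"az":0},
])

```text
time_s: 6.77
tcp_pos: [536.2, 75.8, 46.1]
tool_rot: [3.089, 0.563, -0.013]
ft_force: [-6.2, -2.8, 4.9]
opening: 30.1
gripper_force: 3.5
```

```bash
python3 m.py
```

```text
6.7667 [536.2  75.8  46.1] 30.06238296304756
top top 453 ((58.921241760253906, 0.08930587768554688), (52.595359802246094, 47.551143646240234), 0.006408002693206072) [ 32.6 -23.7] [85.2 23.9]
 yaw 0.75 lat at x=0 -0.7 w 47.2
 nose 45 [92.7  0.1] [ 86.4 -10.2] [98.  10.4]
 block ((117.66403198242188, -0.10314178466796875), (85.78579711914062, 34.75834655761719), 89.74993133544922)
scene top 1167 ((19.531230926513672, 4.7885589599609375), (130.209716796875, 69.767822265625), 5.655807018280029) [-48.1 -35.1] [83.7 34.8]
 yaw 2.82 lat at x=0 -0.3 w 47.6
 block ((116.67145538330078, -0.3196296691894531), (85.78206634521484, 36.12839126586914), 89.31210327148438)
```

Emit:
drive_tool([
  {"hand":165,"x":0.7,"y":0.3,"z":0,"ax":0,"ay":0,"az":0},
  {"hand":165,"x":1.4,"y":0.5,"z":0,"ax":0,"ay":0,"az":0},
  {"hand":165,"x":1.4,"y":0.5,"z":0,"ax":0,"ay":0,"az":0},
])

```text
time_s: 7.12
tcp_pos: [536.1, 75.9, 46.1]
tool_rot: [3.089, 0.563, -0.017]
ft_force: [-8.8, -2.3, 7.3]
opening: 30.0
gripper_force: 4.6
```

Emit:
drive_tool([
  {"hand":165,"x":0.7,"y":0.3,"z":0,"ax":0,"ay":0,"az":0},
  {"hand":165,"x":1.4,"y":0.5,"z":0,"ax":0,"ay":0,"az":0},
  {"hand":165,"x":1.4,"y":0.5,"z":0,"ax":0,"ay":0,"az":0},
])

```text
time_s: 7.37
tcp_pos: [536.2, 75.8, 46.0]
tool_rot: [3.088, 0.562, -0.022]
ft_force: [-11.0, -3.8, 9.6]
opening: 30.2
gripper_force: 5.8
```

It is blocked and the force is rising, so the nose is on the seal. I back straight off, then go up, and check.

Emit:
drive_tool([
  {"hand":165,"x":-6,"y":-2.3,"z":0,"ax":0,"ay":0,"az":0},
  {"hand":165,"x":-20,"y":-7.5,"z":0,"ax":0,"ay":0,"az":0},
  {"hand":165,"x":-40,"y":-15,"z":0,"ax":0,"ay":0,"az":0},
  {"hand":165,"x":-65,"y":-24.5,"z":20,"ax":0,"ay":0,"az":0},
  {"hand":165,"x":-85,"y":-32,"z":55,"ax":0,"ay":0,"az":0},
])

```text
time_s: 7.78
tcp_pos: [454.7, 46.0, 99.5]
tool_rot: [3.09, 0.565, -0.009]
ft_force: [0.0, -0.0, 1.1]
opening: 30.4
gripper_force: 0.0
```

```bash
python3 m.py; python3 - <<'E'
from h import *
a=manip.read_camera('scene');b=manip.read_camera('top')
cv2.imwrite('pics/c4.png',np.hstack([cv2.resize(a['color'][200:320,200:320],None,fx=3.3,fy=3.3,interpolation=2),cv2.resize(b['color'][125:245,220:340],None,fx=3.3,fy=3.3,interpolation=2)]))
E
```

```text
7.7833 [454.7  46.   99.5] 30.383822438808064
top top 1145 ((24.98149871826172, 0.16663742065429688), (121.40219116210938, 69.28868865966797), 0.28426608443260193) [-35.8 -34.8] [85.6 34.5]
 yaw 0.26 lat at x=0 -0.2 w 47.2
 nose 44 [92.8  0.1] [ 86.9 -10. ] [97.9 10.2]
 block ((117.26324462890625, -0.11768722534179688), (34.84444046020508, 85.75550079345703), 0.26001280546188354)
scene top 1155 ((22.35284423828125, -0.1535186767578125), (122.57084655761719, 69.88927459716797), 0.1734653115272522) [-39.  -35.3] [83.6 34.6]
 yaw 4.27 lat at x=0 -0.5 w 47.2
 block ((116.67388916015625, -0.6726951599121094), (87.01995086669922, 36.118648529052734), 89.77145385742188)
```

View pics/c4.png

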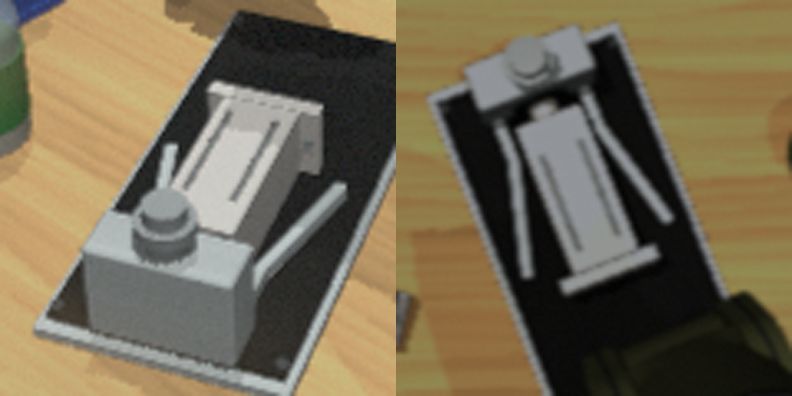

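The pictures show the valve flat and centred between the guides, with its nose on the seal (top crop about (542,108)) and the gripper clear. I hand it in.

```bash
python3 -c "
from bench import manip
print(manip.job_done())"
```

```text
the job is handed in; nothing more can be done
None
```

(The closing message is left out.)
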